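Zero a coating gauge probe, then hold it on the marked spot of a sloping face

ROBOT

A 6-joint arm with a two-finger parallel gripper is mounted at the origin on a cart in front of the work surface, level with it; the furniture and walls round the work are solid. World frame = base frame: x ahead of the robot, y to its left, z up, the work surface at z = 0. Lengths are in m, angles in rad, forces in N, time in s.
With the tool pointing down it reaches from about 0.225 to 0.875 m from the base axis. Payload 3.4 kg.
Tool frame: the origin (TCP) lies midway between the tips of the shut fingers; the grasp point (between the pads) lies behind it (manip.grip_point_offset is the z of the grasp point in the tool frame, in m); z points along the fingers, x is the direction in which the jaws open and shut, and the axes are right-handed (so a half turn about z gives the same grasp; the last joint's range is limited). The gripper opens to 85 mm and grips with 20 to 120 N. Pads are 22 mm wide; open, the fingers measure 114 mm over their backs; the gripper's body (76 mm by 85 mm) begins 54 mm behind the grasp point. The pads swing forward as they close: fully open they stand 13 mm farther back than shut.
Start: joints at [-1.289, 0.276, 1.505, -0, 1.361, -0.121], TCP at [0.225, -0.529, 0.231] pointing down, gripper open.
Joint ranges: [-2.89, 2.89], [-0.75, 2.08], [0.22, 2.7], [-1.18, 4.32], [0.11, 2.71], [-2.7, 2.7]. Speed limits (rad/s): [2.57, 2.57, 3.14, 3.14, 3.14, 3.14].

INTERFACE

Orientations are given as a unit quaternion [w, x, y, z].
In Python, from rig import manip, eyes, recognise, regions_of, mark_of gives the robot as it stands.
- The arm moves only by the shell command python3 -m inch 'ROWS' [FORCE]. ROWS is JSON, a list of rows, each a list of 5 numbers: the gripper command: -1 is shut, 1 is fully open, values between are in proportion, then the shift along the tool's x, y, z in mm, then the turn about the tool's z in degrees. A call has 1 to 20 rows; each row shifts and turns the pose as measured when the row begins, along the tool's axes as they then stand; what a row does not reach is not made up. A row lasts 1/12 s, in which the tool goes at most 41.7 mm and 7.16 degrees, less where a joint would pass 70% of its speed; a pose out of reach is approached as far as the arm can. A call with a gripper value outside its range is refused whole. The fingers move at their own pace and stop on an object; FORCE is the grip in N (left out, the last holds). Time passes only in rows, so rows that do not move let the fingers close. It gives the time, the measured TCP pose, the force and the opening at its end, in the units of the state.
- manip.get_state(): the state, without advancing time (a new reading comes with each control period).
- eyes.get_image(name): name is "scene" or "top" or "wrist"; returns a dict with "frame" (420x560x3 uint8, red, green, blue), "K" (3x3 intrinsics, pixels), "rvec" (rotation vector, rad) and "tvec" (3), from world to camera coordinates, as OpenCV has them; the wrist camera has in their place "mount" (4x4, takes a point from camera to tool coordinates, whose origin is the TCP and whose axes are the tool frame's). Camera axes: x right, y down, z forward; pixel columns grow to the right and rows downward; lengths in m; the calibration is good to about 2 mm. A picture is of the moment at which its call begins: read the wrist's pose just before it. There is no depth.
- manip.sign_off(): hands the job in, once; it reports no verdict.
Trained networks look in a picture, given as the dict that the camera call returned (one of the last four; its "shot" number tells which), for a name from the list of things; names that differ only in an ending like _2 or _b are one class to them, and where a whole thing is asked for, a point or a joint stands for the part that bears it (a point fixed in the world has none). Each returns a list of dicts, best first, with "confidence" (0 to 1); they miss things now and then, are a little off and sometimes report something else, mostly with a low value. They report only what shows in the picture. A call takes as long as a camera call. They do not tell look-alikes from the thing itself.
- recognise(picture, target): "bbox" ([left, top, width, height] in pixels, round what is visible of it).
- regions_of(picture, target): "mask" (420x560 bool, what is visible of it) and "bbox" ([left, top, width, height] in pixels, round what is visible of it).
- mark_of(picture, target): "point" ([row, column] in pixels: a listed point, or the origin of a listed thing).
The state is a dict: "clock": time; "qpos": joint angles; "qd": joint speeds; "effort": joint torques, N m; "position": TCP position; "ee_rot": TCP orientation; "contact_force": force on the tool from outside, world axes, zero at the start; "moment": the same for the moment, N m; "width": finger opening in m.
Only numpy, scipy, OpenCV 4.12 (cv2) and the standard library are available. Lean on these libraries where they do the work, as an engineer would, in place of code of your own. Each camera call takes 0.05 s, during which the arm holds its last target.

TASK

Take the paint-thickness probe out of its stand and zero it by pressing it upright on the bare steel disc of the stand for about a second. Then set its spring tip inside the red ring on the sloping face of the blue bracket, square to that face, pressed gently so that the tip is about half way in and never jammed hard, and finish while still holding it there. Leave the tin, the dish and the pencil alone.

Things in the scene. Friction and masses are not known exactly. Their poses are not given: they have to be found in the camera images.
- stand: Fixed gauge stand, grey base 176 x 76 x 12 mm (x, y, z). Origin: centre of its underside, on the bench; z up. At x = +48 mm a black socket block, 50 x 50 mm, top 52 mm above the bench, with an upright 20 mm hole that holds the probe. At x = -45 mm the bare steel zero disc, 40 mm across, in a black collar.
- zero_spot (a point): Centre of the top of the bare steel zero disc, 20 mm above the bench.
- probe: Loose pen probe, 0.13 kg, upright in the stand's socket. Origin: centre of its nose's underside (26 mm above the bench at the start; rise 40 mm to come free); z along the probe, away from the tip. Steel nose 16 mm across, z 0 to 26 mm; black round rubber grip with blue band, 28 mm across, z 26 to 104 mm; grey cap to z = 112 mm. Brass spring foot, 9 mm across, reaches to z = -12 mm when out.
- probe_tip (a point): Middle of the flat end of the brass spring foot, on the probe's axis; 12 mm below the probe's origin when the foot is out, and moves up with it as it is pressed.
- foot (a joint): How far the spring foot is pushed into the nose, in m: 0 fully out, 0.008 fully in (hard stop). The spring pushes back with about 1.4 N at first touch, 4 N half way and 7 N fully in.
- bracket: Fixed blue welded bracket, base 150 x 184 mm. Origin: centre of its underside, on the bench; z up. Its top plate, 120 mm up the slope, 160 mm wide along y, slopes 20 degrees (0.349 rad) down toward the bracket's -x side, roughly toward the robot; face centre at (0, 0, 60 mm), outward normal (-0.342, 0, 0.940) in the bracket's frame.
- ring_red: Red ring painted on the sloping face, 26 mm outside and 18 mm inside diameter. Origin: centre of the ring on the face; its z axis is the outward normal of the face. The red, yellow and white rings lie side by side, 45 mm apart, in any order.
- ring_yellow: Yellow ring of the same size on the same face, not to be measured.
- ring_white: White ring of the same size on the same face, not to be measured.
- flux_tin: Loose round black tin, 41 mm across, 24 mm high, behind the bracket; leave it alone. Origin: centre of its underside.
- enamel_dish: Loose white dish, 75 mm across, 15 mm high, near the front edge; leave it alone. Origin: centre of its underside.
- pencil: Loose black pencil, 117 mm long, lying in front of the bracket, near the front edge; leave it alone. Origin: centre of its underside.
Not all that is in view belongs to the job. Of the things like the probe, leave any that is orange; of the rest the smaller one is meant.

How it is judged:
By the outcome, as a careful person would: the job done as asked, in the order asked, and still so for the second after the job is handed in, while the arm keeps its last pose, push and grip.
It also fails if it takes over 45 s, if anything falls off the work surface, if the arm or the gripper's body presses on something with over 40 N, if the wrist force passes 120 N, or if a joint passes its speed limit or range.

## Working session

There is one attempt and no reset: what is moved stays moved. The work goes in short steps, Python scripts to look and compute and a shell command to move; the robot and the scene stay as the last step left them, time stands still between calls to the robot, and variables do not carry over. Pictures are saved under pics/ and viewed, and the job is handed in when it is done.

```bash
ls; mkdir -p pics
python3 - <<'E'
from rig import manip, eyes, recognise, regions_of, mark_of
import cv2
print(manip.get_state(), manip.grip_point_offset)
for n in ("scene","top","wrist"):
    p=eyes.get_image(n); cv2.imwrite(f"pics/a_{n}.png",p["frame"][:,:,::-1])
    print(n,p["K"].tolist(),p.get("rvec"),p.get("tvec"),p.get("mount"))
    for t in ("stand","zero_spot","probe","probe_tip","bracket","ring_red","ring_yellow","ring_white"):
        print(t,[(x["point"],round(x["confidence"],2)) for x in mark_of(p,t)], [(x["bbox"],round(x["confidence"],2)) for x in recognise(p,t)] if t in("probe","ring_red") else "")
print(manip.get_state()["clock"])
E
```

```text
pics
{'clock': 0.0, 'qpos': array([-1.28898426e+00,  2.76621289e-01,  1.50615252e+00,  2.30824428e-06,
        1.36069087e+00, -1.21010899e-01]), 'qd': array([ 1.22454486e-03,  1.69753872e-05, -1.89464769e-04, -3.85450726e-04,
       -3.82492389e-06, -8.47702911e-04]), 'effort': array([ 1.14540246e-03, -4.16770756e+01, -2.45808452e+01, -4.12976908e-05,
        1.09302104e-02, -1.07584235e-06]), 'position': array([ 0.22525052, -0.52846463,  0.23041699]), 'ee_rot': array([-6.07423173e-04,  8.34270713e-01, -5.51354242e-01, -7.12145315e-04]), 'contact_force': array([1.35653879, 0.48910711, 0.0768225 ]), 'moment': array([ 0.01019491,  0.02801059, -0.03654442]), 'width': 0.08480852852045023} -0.0187
scene [[379.9331355520936, 0.0, 287.2806663931856], [0.0, 379.9331355520936, 210.3524977063521], [0.0, 0.0, 1.0]] [ 0.95938539 -2.4509332   1.0823609 ] [0.51735548 0.20284132 0.72748056] None
stand [([196.3, 347.0], 0.67)] 
zero_spot [([205.1, 357.0], 0.67)] 
probe [([179.4, 338.8], 0.8), ([156.2, 309.2], 0.72), ([209.9, 296.2], 0.63)] [([289.8, 170.4, 14.0, 40.8], 0.8), ([304.3, 108.1, 13.2, 5
[... 660 characters left out ...]
2.0, 11.3], 0.71), ([367.5, 183.4, 18.5, 14.8], 0.58)]
probe_tip [] 
bracket [] 
ring_red [([205.5, 220.4], 0.44)] []
ring_yellow [([205.9, 240.3], 0.45)] 
ring_white [([198.3, 257.2], 0.49)] 
wrist [[332.5685450722614, 0.0, 277.97877965209426], [0.0, 332.5685450722614, 208.65346878466744], [0.0, 0.0, 1.0]] None None [[ 9.99999817e-01  4.95409375e-04 -3.48200229e-04 -4.79043869e-04]
 [-3.65065051e-04  9.52011775e-01  3.06061183e-01 -7.78251607e-02]
 [ 4.83116298e-04 -3.06061000e-01  9.52011781e-01 -1.42613870e-01]
 [ 0.00000000e+00  0.00000000e+00  0.00000000e+00  1.00000000e+00]]
stand [] 
zero_spot [] 
probe [] []
probe_tip [] 
bracket [] 
ring_red [] []
ring_yellow [] 
ring_white [] 
1.65
```

View pics/a_scene.png

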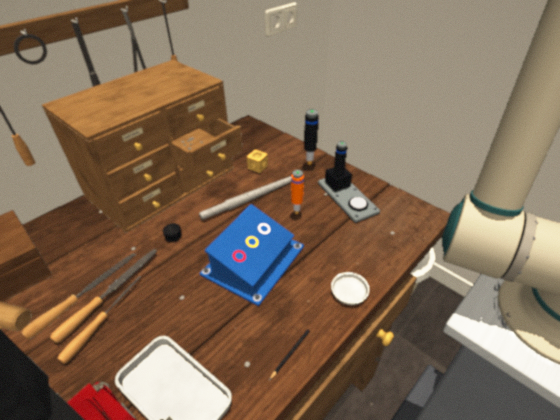

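View pics/a_top.png

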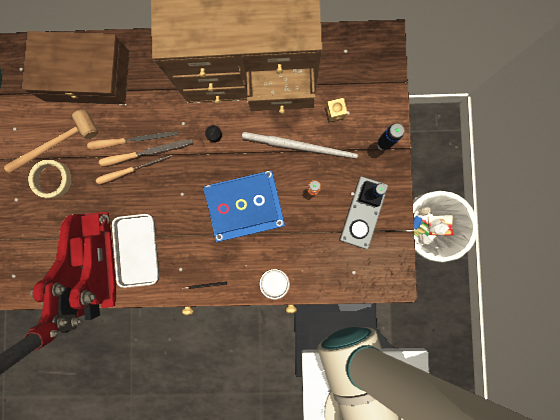

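Run:
```python
import cv2,numpy as np
a=cv2.imread("pics/a_scene.png")[90:290,215:395]; b=cv2.imread("pics/a_top.png")[110:260,200:420]
a=cv2.resize(a,None,fx=3,fy=3,interpolation=cv2.INTER_CUBIC);b=cv2.resize(b,None,fx=3.6,fy=3.6,interpolation=cv2.INTER_CUBIC)
cv2.imwrite("pics/c1.png",a);cv2.imwrite("pics/c2.png",b)
```

```text
(no output)
```

View pics/c1.png

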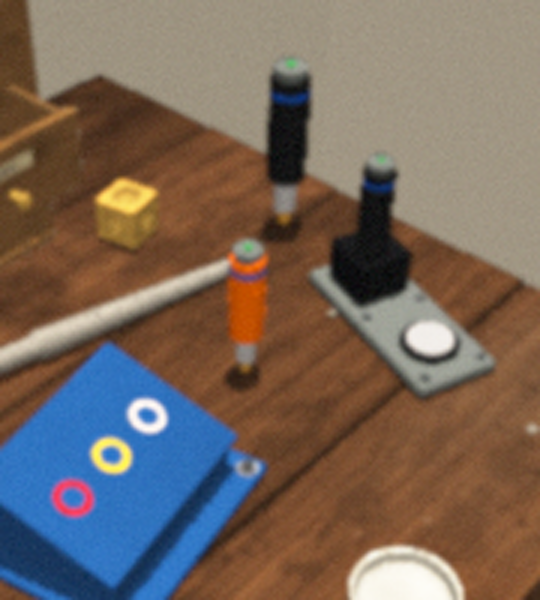

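View pics/c2.png

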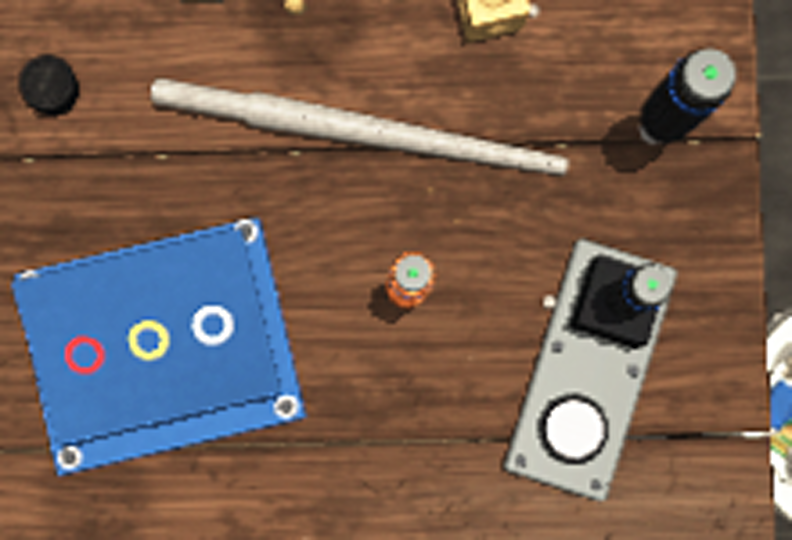

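The probe candidates, in scene pixels:
- **Orange pen (297,195):** excluded by its colour.
- **Tall black pen (311,140):** free-standing and the larger of the two black ones.
- **Short black pen in the stand's socket (340,165):** not orange, the smaller one, and in the stand. This is the one meant, and the crops confirm it.

The red ring is at scene (240,256) and top (223,209). Next I'll work out positions.

```bash
cat > h.py <<'E'
import numpy as np, cv2
from scipy.spatial.transform import Rotation as R
from scipy.optimize import least_squares
C={"scene":(np.array([[379.933,0,287.281],[0,379.933,210.352],[0,0,1]]),np.array([0.95938539,-2.4509332,1.0823609]),np.array([0.51735548,0.20284132,0.72748056])),
"top":(np.array([[380.394,0,284.746],[0,380.394,208.637],[0,0,1]]),np.array([2.15036098,-2.20304609,0.0481071]),np.array([0.20749342,0.512106,0.95536235]))}
def proj(n,P):
    K,r,t=C[n]; return cv2.projectPoints(np.asarray(P,float).reshape(-1,1,3),r,t,K,None)[0].reshape(-1,2)
def ray(n,uv):
    K,r,t=C[n]; Rm=cv2.Rodrigues(r)[0]; return -Rm.T@t, Rm.T@np.linalg.inv(K)@np.array([uv[0],uv[1],1])
def atz(n,uv,z):
    o,d=ray(n,uv); return o+d*(z-o[2])/d[2]
def tri(a,b):
    r=lambda P:np.r_[proj("scene",P)[0]-a,proj("top",P)[0]-b]
    s=least_squares(r,[.5,-.1,.05]); return s.x,s.fun
E
python3 - <<'E'
from h import *
S=cv2.imread("pics/a_scene.png").astype(int);T=cv2.imread("pics/a_top.png").astype(int)
def cen(I,c,w,f):
    x,y=map(int,c); P=I[y-w:y+w+1,x-w:x+w+1]; m=f(P[...,2],P[...,1],P[...,0]); v,u=np.nonzero(m); return np.array([u.mean()+x-w,v.mean()+y-w]),m.sum()
fr=lambda r,g,b:(r-b>20)&(r-g>60)
fy=lambda r,g,b:(r>140)&(g>120)&(g-b>0)
fw=lambda r,g,b:(r>140)&(g>140)&(b>140)
for n,s,t,f in(("red",(239,255),(223,208),fr),("yel",(252,241),(241,204),fy),("whi",(264,228),(259,200),fw),("disc",(358,203),(359,229),lambda r,g,b:(r>180)&(g>180)&(b>180))):
    w=8 if n!="disc" else 10
    a,ka=cen(S,s,w,f);b,kb=cen(T,t,w,f); print(n,a,ka,b,kb,*tri(a,b))
print("cap",*tri((341.7,142.7),(381.1,189.2)), atz("top",(381.1,189.2),.138),atz("scene",(341.7,142.7),.138))
print("disc z20",atz("top",(359.2,228.9),.02),atz("scene",(358.3,202.7),.02))
# stand corners, bench z 12
for c in((580,240),(676,268),(605,499),(506,467)):
    print(atz("top",(c[0]/3.6+200,c[1]/3.6+110),.012))
print("bigpen",tri((311.5,112),(397.4,130)),"orange",tri((297.5,172),(314.5,186)))
# bracket base corners
for c in((14,280),(260,218),(303,414),(60,473)):
    print(atz("top",(c[0]/3.6+200,c[1]/3.6+110),.005))
E
```

```text
red [238.93478261 255.55434783] 92 [222.94545455 208.14545455] 55 [0.51809653 0.34500954 0.06299011] [-0.42456916 -0.05781728  0.36257983  0.3833887 ]
yel [251.71028037 241.46728972] 107 [240.92537313 203.95522388] 67 [0.52761985 0.30091219 0.06233322] [-0.31642347 -0.04045968  0.25598935  0.27860557]
whi [263.81308411 228.34579439] 107 [258.69444444 199.94444444] 72 [0.53642037 0.25702955 0.06248718] [-0.30663173 -0.03675796  0.23549478  0.26354215]
disc [357.99236641 201.92366412] 131 [359.0790378  229.13402062] 291 [0.45981965 0.00790735 0.02345492] [-0.09508175 -0.00462048  0.05576129  0.08063789]
cap [ 0.54705511 -0.02384056  0.14159742] [ 0.05913621  0.003795   -0.03241677 -0.04426077] [ 0.54735548 -0.02474691  0.138     ] [ 0.55034375 -0.0285888   0.138     ]
disc z20 [0.46064117 0.00712016 0.02      ] [0.45935953 0.00609254 0.02      ]
[ 0.59531119 -0.00406701  0.012     ]
[ 0.5732878  -0.07170624  0.012     ]
[ 0.40999112 -0.01492054  0.012     ]
[0.43419722 0.05424818 0.012     ]
bigpen (array([ 0.6742211 , -0.05971969,  0.16348961]), array([-0.05571117, -0.00508682,  0.02971719,  0.0367866 ])) orange (array([0.55954451, 0.12343129, 0.12774689]), array([-0.13215274, -0.01297565,  0.08583031,  0.10367818]))
[0.57803656 0.40609736 0.005     ]
[0.61869693 0.22580743 0.005     ]
[0.47546479 0.19784548 0.005     ]
[0.43716067 0.37406975 0.005     ]
```

```bash
cat >> h.py <<'E'
def st():
    from rig import manip
    s=manip.get_state(); w,x,y,z=s["ee_rot"]; Rm=R.from_quat([x,y,z,w]).as_matrix()
    print("t %.2f"%s["clock"],"pos",(s["position"]*1e3).round(1),"xaz %.1f"%np.degrees(np.arctan2(Rm[1,0],Rm[0,0])),"z",Rm[:,2].round(4),"F",s["contact_force"].round(1),"M",s["moment"].round(2),"w %.1f"%(s["width"]*1e3),"q",s["qpos"].round(3))
    return s,Rm
def to(target):
    s,Rm=st(); print("tool delta mm",(Rm.T@(np.array(target)-s["position"])*1e3).round(1))
E
python3 -m inch '[[1,-22.5,-33,0,1],[1,-22.5,-33,0,1],[1,-22.5,-33,0,1],[1,-22.5,-33,0,0],[1,-22.5,-33,0,0],[1,-22.5,-33,0,0],[1,-22.5,-33,0,0],[1,-22.5,-33,0,0],[1,-22.5,-33,0,0],[1,-22.5,-33,0,0],[1,-22.5,-33,0,0],[1,-22.5,-33,0,0]]' 60; python3 -c "
from h import *
to([.5475,-.0245,.231])"
```

```text
clock: 2.65
position: [0.5104, -0.1325, 0.2296]
ee_rot: [0.003, 0.814, -0.581, 0.004]
contact_force: [1.0, -0.9, -0.5]
width: 0.0854
t 2.65 pos [ 510.4 -132.5  229.6] xaz -71.0 z [ 0.0027 -0.0091 -1.    ] F [ 1.  -0.9 -0.5] M [ 0.03  0.03 -0.04] w 85.4 q [-0.381  0.202  1.61  -0.008  1.323  0.861]
tool delta mm [-90.  -70.2  -2.3]
```

```bash
python3 -m inch '[[1,-22,-18,0,1],[1,-22,-18,0,2],[1,-22,-18,0,2],[1,-20,-12,0,2],[1,0,0,0,0],[1,0,0,0,0]]'; python3 -c "
from h import *
from rig import eyes
to([.5475,-.0245,.231])
p=eyes.get_image('wrist');cv2.imwrite('pics/w1.png',p['frame'][:,:,::-1])
p=eyes.get_image('scene');cv2.imwrite('pics/s1.png',p['frame'][:,:,::-1])
"
```

```text
clock: 3.15
position: [0.5553, -0.0172, 0.2289]
ee_rot: [0.0, 0.779, -0.627, 0.005]
contact_force: [-0.3, -0.1, -0.9]
width: 0.0855
t 3.15 pos [555.3 -17.2 228.9] xaz -77.7 z [ 0.0075 -0.0061 -1.    ] F [-0.3 -0.1 -0.9] M [-0.03 -0.01  0.02] w 85.5 q [-0.153  0.244  1.556 -0.005  1.333  1.204]
tool delta mm [ 5.5  9.2 -2.1]
```

View pics/w1.png

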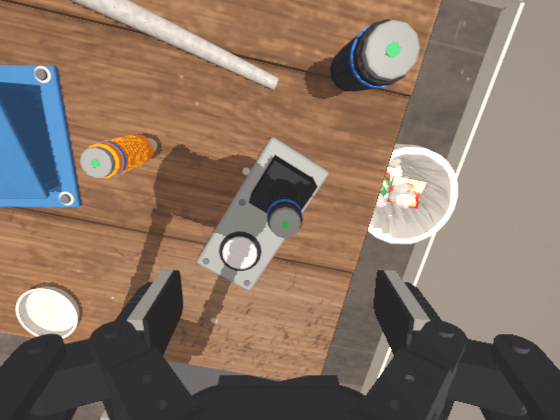

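```bash
cat >> h.py <<'E'
MT=np.array([[9.99999817e-01,4.95409375e-04,-3.48200229e-04,-4.79043869e-04],[-3.65065051e-04,9.52011775e-01,3.06061183e-01,-7.78251607e-02],[4.83116298e-04,-3.06061000e-01,9.52011781e-01,-1.42613870e-01],[0,0,0,1]])
KW=np.array([[332.5685,0,277.9788],[0,332.5685,208.6535],[0,0,1]])
def wray(uv,pos,Rm):
    d=MT[:3,:3]@np.linalg.inv(KW)@np.array([uv[0],uv[1],1]); return pos+Rm@MT[:3,3], Rm@d
def watz(uv,z,pos,Rm):
    o,d=wray(uv,pos,Rm); return o+d*(z-o[2])/d[2]
E
python3 - <<'E'
from h import *
s,Rm=st()
print("cap",watz((286,221),.138,s["position"],Rm),"disc",watz((240.5,251.5),.02,s["position"],Rm))
E
```

```text
t 3.25 pos [554.9 -18.2 228.9] xaz -77.8 z [ 0.0073 -0.0059 -1.    ] F [ 0.5 -0.6  0.1] M [-0.    0.04  0.03] w 85.0 q [-0.155  0.243  1.557 -0.005  1.333  1.204]
cap [ 0.54993795 -0.0255498   0.138     ] disc [0.46216639 0.00508177 0.02      ]
```

```bash
python3 -m inch '[[1,5,8,0,0],[1,0,0,20,0],[1,0,0,20,0],[1,0,0,20,0],[1,0,0,0,0]]'; python3 -c "
from h import *
to([.5485,-.025,.082])
from rig import eyes
p=eyes.get_image('wrist');cv2.imwrite('pics/w2.png',p['frame'][:,:,::-1])
"
```

```text
clock: 3.67
position: [0.5461, -0.0335, 0.1694]
ee_rot: [0.001, 0.776, -0.63, 0.007]
contact_force: [-1.1, 0.4, -0.4]
width: 0.0855
t 3.67 pos [546.1 -33.5 169.4] xaz -78.1 z [ 0.0106 -0.0106 -0.9999] F [-1.1  0.4 -0.4] M [-0.01  0.07  0.05] w 85.5 q [-0.183  0.271  1.673 -0.009  1.186  1.184]
tool delta mm [-9.  -3.4 87.3]
```

View pics/w2.png

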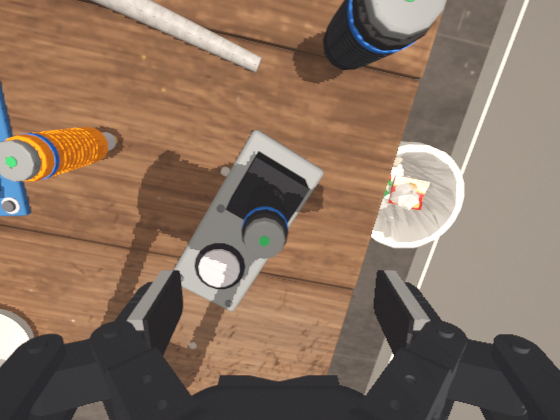

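```bash
python3 -m inch '[[1,-9,-3,0,0]]'; python3 -c "
from h import *
st()"; python3 -m inch '[[1,0,0,0,0],[1,0,0,0,0]]';python3 -c "
from h import *
s,Rm=st()
to([.5485,-.025,.082])
from rig import eyes
p=eyes.get_image('wrist');cv2.imwrite('pics/w3.png',p['frame'][:,:,::-1])
"
```

```text
clock: 3.8
position: [0.5484, -0.0266, 0.1721]
ee_rot: [0.0, 0.775, -0.631, 0.01]
contact_force: [1.1, -0.5, 1.4]
width: 0.0853
t 3.80 pos [548.4 -26.6 172.1] xaz -78.3 z [ 0.0144 -0.0128 -0.9998] F [ 1.1 -0.5  1.4] M [-0.03 -0.03  0.03] w 85.3 q [-0.168  0.269  1.668 -0.011  1.188  1.202]
clock: 3.97
position: [0.5491, -0.0264, 0.1743]
ee_rot: [-0.001, 0.775, -0.632, 0.011]
contact_force: [0.2, 0.1, 0.1]
width: 0.0856
t 3.97 pos [549.1 -26.4 174.3] xaz -78.4 z [ 0.0174 -0.0126 -0.9998] F [0.2 0.1 0.1] M [-0.05 -0.01 -0.03] w 85.6 q [-0.168  0.267  1.665 -0.01   1.19   1.203]
t 3.97 pos [549.1 -26.4 174.3] xaz -78.4 z [ 0.0174 -0.0126 -0.9998] F [0.2 0.1 0.1] M [-0.05 -0.01 -0.03] w 85.6 q [-0.168  0.267  1.665 -0.01   1.19   1.203]
tool delta mm [-3.   1.6 92.3]
```

View pics/w3.png

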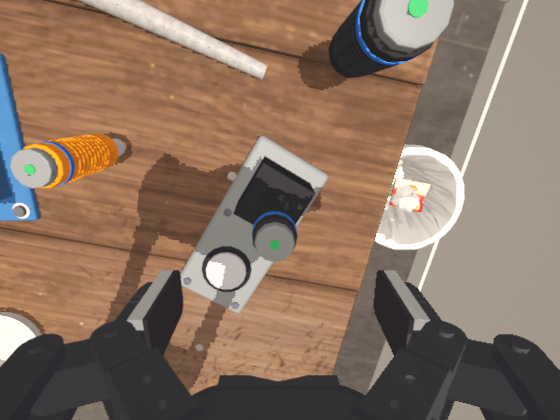

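```bash
python3 - <<'E'
from h import *
s,Rm=st()
print("cap",watz((274,239),.138,s["position"],Rm),"disc",watz((228.5,268.5),.02,s["position"],Rm))
E
python3 -m inch '[[1,-2,1,20,0],[1,-1,0,20,0],[1,0,0,20,0]]'; python3 -c "
from h import *
to([.5485,-.025,.082])"
```

```text
t 4.02 pos [549.2 -26.3 174.5] xaz -78.4 z [ 0.0179 -0.0124 -0.9998] F [ 0.8 -0.2 -0.4] M [ 0.01  0.02 -0.01] w 85.2 q [-0.168  0.267  1.665 -0.01   1.19   1.203]
cap [ 0.55092364 -0.02359825  0.138     ] disc [0.46428302 0.0043279  0.02      ]
clock: 4.27
position: [0.5553, -0.025, 0.1211]
ee_rot: [-0.005, 0.775, -0.631, 0.019]
contact_force: [0.3, -1.5, 0.5]
width: 0.0857
t 4.27 pos [555.3 -25.  121.1] xaz -78.3 z [ 0.0363 -0.0157 -0.9992] F [ 0.3 -1.5  0.5] M [0.03 0.   0.06] w 85.7 q [-0.164  0.313  1.744 -0.011  1.045  1.208]
tool delta mm [-2.3  7.9 38.9]
```

```bash
python3 -m inch '[[1,-2,4,14,0],[1,0,3,14,0],[1,0,2,12,0]]'; python3 -c "
from h import *
to([.549,-.025,.082])
from rig import eyes
p=eyes.get_image('wrist');cv2.imwrite('pics/w4.png',p['frame'][:,:,::-1])
"
```

```text
clock: 4.52
position: [0.5492, -0.0253, 0.0806]
ee_rot: [-0.006, 0.776, -0.631, 0.021]
contact_force: [-0.4, -0.0, 0.1]
width: 0.0856
t 4.52 pos [549.2 -25.3  80.6] xaz -78.2 z [ 0.0404 -0.0165 -0.999 ] F [-0.4 -0.   0.1] M [ 0.08  0.01 -0.02] w 85.6 q [-0.166  0.347  1.814 -0.012  0.939  1.206]
tool delta mm [-0.3  0.1 -1.5]
```

View pics/w4.png

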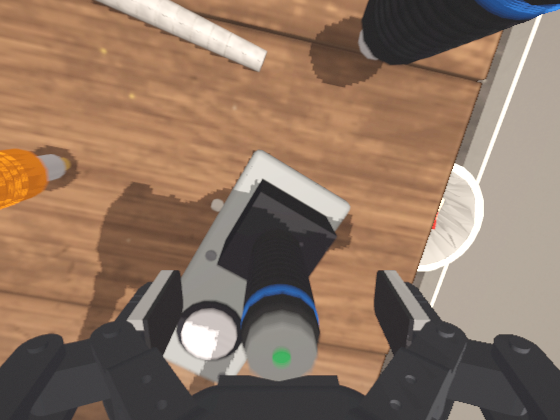

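```bash
python3 - <<'E'
from h import *
s,Rm=st()
c=watz((281,354),.138,s["position"],Rm);print("cap",c,"tool",Rm.T@(c-s["position"]))
E
python3 -m inch '[[-1,0,0,0.5,0],[-1,0,0,0.5,0],[-1,0,0,0.5,0],[-1,0,0,0.5,0],[-1,0,0,0.5,0],[-1,0,0,0.5,0]]' 60; python3 -c "
from h import *
st()"
```

```text
t 4.57 pos [547.3 -25.1  78.4] xaz -78.2 z [ 0.0358 -0.0158 -0.9992] F [-1.5  0.6 -1.2] M [ 0.    0.06 -0.05] w 85.1 q [-0.166  0.349  1.817 -0.012  0.938  1.206]
cap [ 0.54960848 -0.02365454  0.138     ] tool [ 0.00043067 -0.00444756 -0.05946848]
clock: 5.07
position: [0.5506, -0.025, 0.0795]
ee_rot: [-0.007, 0.776, -0.63, 0.022]
contact_force: [-0.6, -0.3, -1.0]
width: 0.027
t 5.07 pos [550.6 -25.   79.5] xaz -78.2 z [ 0.0423 -0.0164 -0.999 ] F [-0.6 -0.3 -1. ] M [ 0.01  0.03 -0.01] w 27.0 q [-0.165  0.349  1.814 -0.011  0.935  1.206]
```

```bash
python3 -m inch '[[-1,0.3,-0.5,-12,0],[-1,0.3,-0.5,-12,0],[-1,0.3,-0.5,-12,0],[-1,0.3,-0.5,-14,0],[-1,0.3,-0.5,-14,0]]'; python3 -c "
from h import *
to([.4615,.0065,.125])
from rig import eyes
for n in('scene','wrist'):
  p=eyes.get_image(n);cv2.imwrite('pics/%s5.png'%n,p['frame'][:,:,::-1])
st()
a=cv2.imread('pics/scene5.png')[90:240,280:420];cv2.imwrite('pics/c5.png',cv2.resize(a,None,fx=4,fy=4,interpolation=2))
"
```

```text
clock: 5.48
position: [0.5476, -0.0245, 0.1424]
ee_rot: [-0.005, 0.776, -0.63, 0.018]
contact_force: [-0.2, -0.2, -1.7]
width: 0.0267
t 5.48 pos [547.6 -24.5 142.4] xaz -78.2 z [ 0.0338 -0.0154 -0.9993] F [-0.2 -0.2 -1.7] M [-0.02 -0.03  0.01] w 26.7 q [-0.165  0.284  1.729 -0.011  1.093  1.204]
tool delta mm [-48.4  78.4  14. ]
t 5.58 pos [549.7 -24.9 144.2] xaz -78.2 z [ 0.0396 -0.0164 -0.9991] F [ 0.6 -0.1 -1.7] M [ 0.03 -0.    0.01] w 26.7 q [-0.165  0.282  1.726 -0.011  1.091  1.204]
```

View pics/c5.png

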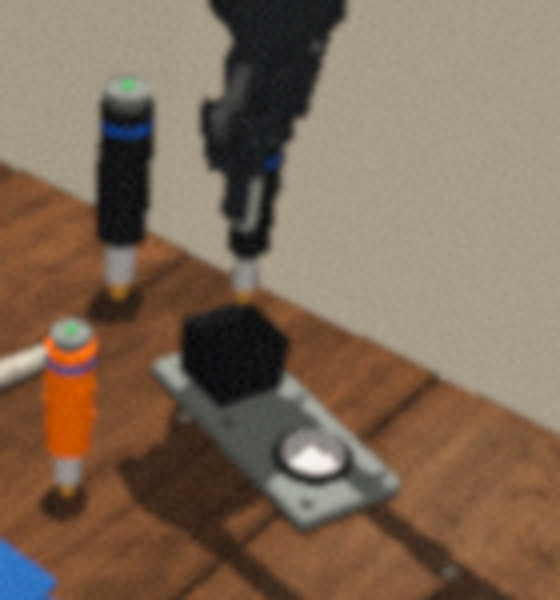

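View pics/wrist5.png

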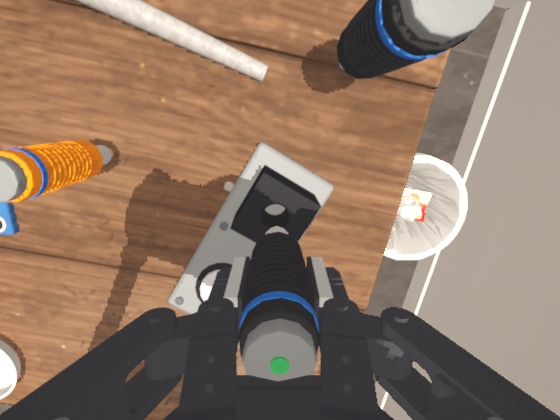

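```bash
python3 -c "
from h import *
to([.4632,.0068,.140])"; python3 -m inch '[[-1,-17,28,-1,0],[-1,-17,28,-1,0],[-1,-15,26,-1,0],[-1,0,0,0,0]]'; python3 -c "
from h import *
to([.4632,.0068,.0855])"
```

```text
t 5.58 pos [549.7 -24.9 144.2] xaz -78.2 z [ 0.0396 -0.0164 -0.9991] F [ 0.6 -0.1 -1.7] M [ 0.03 -0.    0.01] w 26.7 q [-0.165  0.282  1.726 -0.011  1.091  1.204]
tool delta mm [-48.8  78.3   0.2]
clock: 5.92
position: [0.4567, 0.0064, 0.1395]
ee_rot: [-0.006, 0.776, -0.631, 0.02]
contact_force: [-1.6, 0.2, -1.5]
width: 0.0265
t 5.92 pos [456.7   6.4 139.5] xaz -78.3 z [ 0.0382 -0.0166 -0.9991] F [-1.6  0.2 -1.5] M [ 0.01  0.08 -0.03] w 26.5 q [-0.129  0.155  1.917 -0.014  1.03   1.243]
tool delta mm [-0.3 -4.6 54.2]
```

```bash
python3 -m inch '[[-1,0,-2,10,0],[-1,0,-2,10,0],[-1,0,0,10,0],[-1,0,0,6,0],[-1,0,0,1,0]]'; python3 -c "
from h import *
to([.4632,.0068,.0855])
from rig import eyes
for n in('scene','top'):
  p=eyes.get_image(n);cv2.imwrite('pics/%s6.png'%n,p['frame'][:,:,::-1])
st()
a=cv2.imread('pics/scene6.png')[130:240,290:410];a=cv2.resize(a,None,fx=5,fy=5,interpolation=2);cv2.imwrite('pics/c6.png',a)
"
```

```text
clock: 6.33
position: [0.4614, 0.0069, 0.0975]
ee_rot: [-0.005, 0.776, -0.631, 0.02]
contact_force: [-0.7, -0.2, -1.5]
width: 0.0265
t 6.33 pos [461.4   6.9  97.5] xaz -78.2 z [ 0.0378 -0.0168 -0.9991] F [-0.7 -0.2 -1.5] M [0.04 0.01 0.05] w 26.5 q [-0.126  0.211  1.97  -0.015  0.921  1.247]
tool delta mm [ 0.2 -1.3 12.1]
t 6.43 pos [461.7   6.9  98.4] xaz -78.2 z [ 0.0385 -0.0168 -0.9991] F [-1.1  1.2 -1.5] M [-0.06  0.04  0.02] w 26.8 q [-0.127  0.21   1.969 -0.015  0.922  1.247]
```

View pics/c6.png

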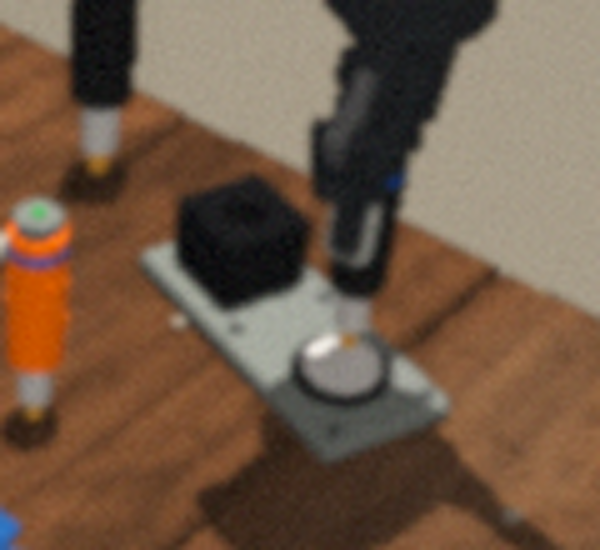

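```bash
python3 -m inch '[[-1,0,-0.5,6,0],[-1,0,-0.5,5,0],[-1,0,0,3,0]]'; python3 -c "
from h import *
st()";python3 -m inch '[[-1,0,0,2,0]]'; python3 -c "
from h import *
st()"
```

```text
clock: 6.68
position: [0.4655, 0.0064, 0.0844]
ee_rot: [-0.007, 0.776, -0.631, 0.022]
contact_force: [-1.4, 1.1, 0.9]
width: 0.0268
t 6.68 pos [465.5   6.4  84.4] xaz -78.3 z [ 0.0421 -0.0173 -0.999 ] F [-1.4  1.1  0.9] M [0.08 0.08 0.03] w 26.8 q [-0.126  0.232  1.983 -0.015  0.883  1.248]
clock: 6.77
position: [0.4657, 0.0064, 0.0822]
ee_rot: [-0.007, 0.776, -0.631, 0.022]
contact_force: [-0.2, 0.6, 2.5]
width: 0.0267
t 6.77 pos [465.7   6.4  82.2] xaz -78.3 z [ 0.0419 -0.0172 -0.999 ] F [-0.2  0.6  2.5] M [0.09 0.34 0.01] w 26.7 q [-0.127  0.235  1.986 -0.015  0.877  1.248]
```

```bash
python3 -c "
from h import *
from rig import eyes
for i in range(12):
  p=eyes.get_image('scene')
  if i in(0,2,5,11): st()
"
```

```text
t 6.82 pos [465.6   6.4  82. ] xaz -78.3 z [ 0.0416 -0.0172 -0.999 ] F [-0.5  0.6  3. ] M [0.14 0.12 0.04] w 26.8 q [-0.127  0.235  1.986 -0.015  0.877  1.248]
t 6.92 pos [465.6   6.4  82.5] xaz -78.3 z [ 0.0421 -0.0172 -0.999 ] F [-1.7  0.7  3.1] M [ 0.07  0.24 -0.01] w 26.5 q [-0.126  0.234  1.986 -0.015  0.878  1.248]
t 7.07 pos [465.6   6.4  82.7] xaz -78.3 z [ 0.0425 -0.0173 -0.9989] F [-1.4  0.4  2. ] M [0.06 0.25 0.01] w 26.6 q [-0.126  0.234  1.986 -0.015  0.878  1.248]
t 7.37 pos [465.6   6.4  82.5] xaz -78.3 z [ 0.0423 -0.0173 -0.999 ] F [-1.5 -0.4  1.7] M [ 0.12  0.23 -0.01] w 26.6 q [-0.126  0.234  1.986 -0.015  0.877  1.248]
```

```bash
python3 -c "
from h import *
from rig import eyes
for i in range(15):
  p=eyes.get_image('scene' if i<14 else 'wrist')
  if i==13: cv2.imwrite('pics/c7.png',cv2.resize(p['frame'][130:240,290:410,::-1],None,fx=5,fy=5,interpolation=2))
st()
"
```

```text
t 8.12 pos [465.7   6.4  82.4] xaz -78.3 z [ 0.0422 -0.0172 -0.999 ] F [-1.3  0.3  1.7] M [ 0.09  0.27 -0.07] w 26.6 q [-0.126  0.234  1.986 -0.015  0.877  1.248]
```

View pics/c7.png

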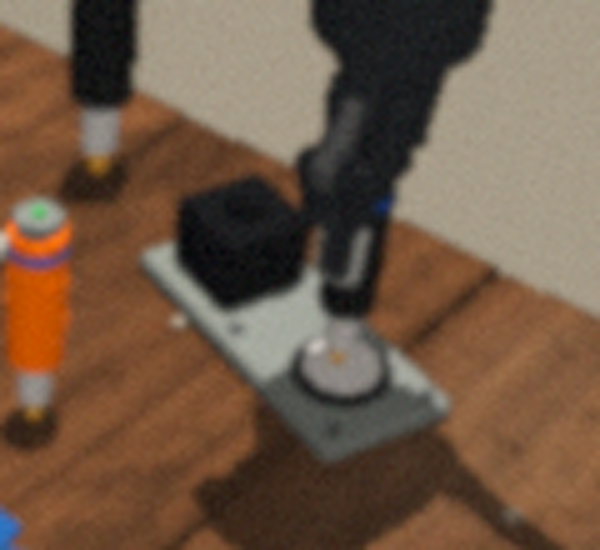

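```bash
python3 -c "
from h import *
print(tri((228,88),(320,50)))
to([.66,.18,.45])"; python3 -m inch '[[-1,0,0,-20,0],[-1,0,0,-40,0],[-1,0,0,-40,0],[-1,-10,-15,-35,0],[-1,-12,-15,-35,0],[-1,-12,-15,-35,0],[-1,-12,-15,-35,0],[-1,-12,-15,-35,0],[-1,-20,-25,-20,0],[-1,-20,-25,-20,0]]'; python3 -c "
from h import *
to([.75,.21,.45])"
```

```text
(array([0.81674755, 0.10568584, 0.24198406]), array([-4.56772919, -0.77097222,  2.83181805,  2.67685935]))
t 8.12 pos [465.7   6.4  82.4] xaz -78.3 z [ 0.0422 -0.0172 -0.999 ] F [-1.3  0.3  1.7] M [ 0.09  0.27 -0.07] w 26.6 q [-0.126  0.234  1.986 -0.015  0.877  1.248]
tool delta mm [-121.  -239.5 -362. ]
clock: 8.95
position: [0.553, 0.1328, 0.404]
ee_rot: [-0.001, 0.773, -0.634, 0.017]
contact_force: [1.0, 0.1, -2.0]
width: 0.0271
t 8.95 pos [553.  132.8 404. ] xaz -78.7 z [ 0.0278 -0.0207 -0.9994] F [ 1.   0.1 -2. ] M [-0.02  0.01  0.05] w 27.1 q [ 0.129  0.21   1.182 -0.024  1.725  1.498]
tool delta mm [ -35.9 -209.4  -42.1]
```

```bash
python3 -m inch '[[-1,-6,-39,-8,0],[-1,-6,-39,-8,0],[-1,-6,-39,-8,0],[-1,-6,-39,-8,0],[-1,-6,-39,-8,0]]'; python3 -c "
from h import *
st()";python3 -m inch '[[-1,-4,-39,0,0],[-1,-4,-39,0,0]]'; python3 -c "
from h import *
st()"
```

```text
clock: 9.37
position: [0.735, 0.2064, 0.4554]
ee_rot: [-0.006, 0.775, -0.632, 0.022]
contact_force: [2.4, -0.4, -1.2]
width: 0.0266
t 9.37 pos [735.  206.4 455.4] xaz -78.4 z [ 0.0414 -0.0179 -0.999 ] F [ 2.4 -0.4 -1.2] M [ 0.03 -0.06  0.  ] w 26.6 q [ 0.195  0.597  0.44  -0.029  2.067  1.549]
clock: 9.53
position: [0.7885, 0.2238, 0.4377]
ee_rot: [-0.013, 0.775, -0.631, 0.027]
contact_force: [-2.2, -1.2, -0.5]
width: 0.0266
t 9.53 pos [788.5 223.8 437.7] xaz -78.4 z [ 0.0577 -0.0136 -0.9982] F [-2.2 -1.2 -0.5] M [-0.03  0.22 -0.01] w 26.6 q [ 0.203  0.73   0.22  -0.03   2.137  1.554]
```

```bash
python3 -c "
from h import *
s,_=st(); print(s['qpos'][2])
from rig import eyes
eyes.get_image('top')
s,_=st(); print(s['qpos'][2])
"
```

```text
t 9.53 pos [788.5 223.8 437.7] xaz -78.4 z [ 0.0577 -0.0136 -0.9982] F [-2.2 -1.2 -0.5] M [-0.03  0.22 -0.01] w 26.6 q [ 0.203  0.73   0.22  -0.03   2.137  1.554]
0.22020081894944216
t 9.58 pos [791.4 225.  428.8] xaz -78.3 z [ 0.049  -0.0145 -0.9987] F [ 2.6  1.  -7.5] M [ 0.06 -0.02 -0.01] w 26.6 q [ 0.203  0.738  0.228 -0.028  2.131  1.554]
0.22759918294293527
```

```bash
python3 -m inch '[[-1,0,-15,-5,0],[-1,0,-15,-5,0]]'; python3 -c "
from h import *
s,_=st(); print(s['qpos'][2])";python3 -m inch '[[-1,0,-15,-5,0],[-1,0,-15,-5,0]]'; python3 -c "
from h import *
s,_=st(); print(s['qpos'][2])"
```

```text
clock: 9.75
position: [0.8054, 0.2268, 0.4167]
ee_rot: [-0.014, 0.775, -0.631, 0.026]
contact_force: [-0.4, 0.2, -1.5]
width: 0.0271
t 9.75 pos [805.4 226.8 416.7] xaz -78.3 z [ 0.0584 -0.0116 -0.9982] F [-0.4  0.2 -1.5] M [-0.03  0.01  0.04] w 27.1 q [ 0.202  0.755  0.223 -0.027  2.108  1.553]
0.22321996119178242
clock: 9.92
position: [0.8172, 0.2274, 0.4129]
ee_rot: [-0.023, 0.775, -0.631, 0.033]
contact_force: [0.3, 0.2, -1.9]
width: 0.0268
t 9.92 pos [817.2 227.4 412.9] xaz -78.3 z [ 0.0794 -0.0062 -0.9968] F [ 0.3  0.2 -1.9] M [-0.02  0.08 -0.02] w 26.8 q [ 0.199  0.761  0.221 -0.025  2.082  1.552]
0.22127843831515834
```

```bash
python3 -m inch '[[-1,0,-20,-10,0],[-1,0,-20,-10,0],[-1,0,-20,-10,0],[-1,0,-20,-10,0]]'; python3 -c "
from h import *
s,_=st(); print(s['qpos'][2])"
```

```text
clock: 10.25
position: [0.8384, 0.2274, 0.4238]
ee_rot: [-0.052, 0.773, -0.629, 0.055]
contact_force: [-0.7, -0.4, -1.1]
width: 0.0262
t 10.25 pos [838.4 227.4 423.8] xaz -78.4 z [ 0.1501  0.0117 -0.9886] F [-0.7 -0.4 -1.1] M [-0.02  0.1  -0.06] w 26.2 q [ 0.192  0.752  0.221 -0.019  2.019  1.549]
0.2207516872330025
```

```bash
python3 -m inch '[[-1,0,-16,-8,0],[-1,0,-16,-8,0],[-1,0,-16,-8,0]]'; python3 -c "
from h import *
s,_=st(); print(s['qpos'][2])"; python3 -m inch '[[-1,0,-16,-8,0],[-1,0,-16,-8,0],[-1,0,-16,-8,0]]'; python3 -c "
from h import *
s,_=st(); print(s['qpos'][2])"
```

```text
clock: 10.5
position: [0.8496, 0.2274, 0.4335]
ee_rot: [-0.07, 0.772, -0.628, 0.068]
contact_force: [0.7, 0.3, -1.5]
width: 0.0264
t 10.50 pos [849.6 227.4 433.5] xaz -78.4 z [ 0.1935  0.0227 -0.9808] F [ 0.7  0.3 -1.5] M [-0.03  0.22 -0.01] w 26.4 q [ 0.188  0.743  0.221 -0.015  1.982  1.547]
0.22112980112436315
clock: 10.75
position: [0.8603, 0.2277, 0.4421]
ee_rot: [-0.087, 0.77, -0.626, 0.08]
contact_force: [-0.6, 0.6, -1.7]
width: 0.0268
t 10.75 pos [860.3 227.7 442.1] xaz -78.3 z [ 0.2326  0.0329 -0.972 ] F [-0.6  0.6 -1.7] M [-0.03  0.17  0.04] w 26.8 q [ 0.185  0.736  0.221 -0.011  1.947  1.545]
0.22145576227476965
```

```bash
python3 -m inch '[[-1,0,-16,-8,0],[-1,0,-16,-8,0],[-1,0,-16,-8,0],[-1,0,-16,-8,0],[-1,0,-16,-8,0]]'; python3 -c "
from h import *
s,_=st(); print(s['qpos'][2])"; python3 -m inch '[[-1,0,-18,-9,0],[-1,0,-18,-9,0],[-1,0,-18,-9,0]]'; python3 -c "
from h import *
s,_=st(); print(s['qpos'][2])"
```

```text
clock: 11.17
position: [0.8764, 0.2283, 0.4576]
ee_rot: [-0.113, 0.767, -0.623, 0.1]
contact_force: [-0.7, 0.5, -2.2]
width: 0.0268
t 11.17 pos [876.4 228.3 457.6] xaz -78.3 z [ 0.2943  0.0491 -0.9545] F [-0.7  0.5 -2.2] M [-0.08  0.23 -0.02] w 26.8 q [ 0.18   0.725  0.221 -0.005  1.893  1.542]
0.22147429107586855
clock: 11.42
position: [0.8855, 0.2283, 0.4709]
ee_rot: [-0.131, 0.765, -0.621, 0.113]
contact_force: [-0.1, -0.0, -1.8]
width: 0.0267
t 11.42 pos [885.5 228.3 470.9] xaz -78.2 z [ 0.3357  0.0598 -0.9401] F [-0.1 -0.  -1.8] M [-0.06  0.28 -0.03] w 26.7 q [ 0.176  0.715  0.221 -0.     1.858  1.54 ]
0.2214503295647435
```

```bash
python3 -m inch '[[-1,0,-16,-8,0],[-1,0,-16,-8,0]]'; python3 -c "
from h import *
from rig import eyes
for n in('scene','top','wrist'):
  s,Rm=st()
  p=eyes.get_image(n);cv2.imwrite('pics/%s8.png'%n,p['frame'][:,:,::-1])
  
print('red',atz('top',(222.945,208.145),.06),atz('scene',(238.93,255.55),.06))
"
```

```text
clock: 11.58
position: [0.8902, 0.2282, 0.4802]
ee_rot: [-0.142, 0.763, -0.619, 0.121]
contact_force: [-1.1, 0.5, -2.2]
width: 0.0268
t 11.58 pos [890.2 228.2 480.2] xaz -78.2 z [ 0.3608  0.0662 -0.9303] F [-1.1  0.5 -2.2] M [-0.1   0.24  0.04] w 26.8 q [0.174 0.707 0.221 0.003 1.837 1.539]
t 11.63 pos [890.2 228.1 481.7] xaz -78.2 z [ 0.3632  0.0665 -0.9293] F [-0.  -0.9 -1.3] M [-0.    0.27  0.09] w 26.3 q [0.174 0.706 0.22  0.003 1.837 1.539]
t 11.68 pos [889.9 228.  481.4] xaz -78.2 z [ 0.362   0.0663 -0.9298] F [ 0.6  0.1 -1.5] M [0.01 0.27 0.01] w 26.9 q [0.174 0.706 0.221 0.003 1.838 1.539]
red [0.51927973 0.34644556 0.06      ] [0.51950081 0.3429746  0.06      ]
```

View pics/scene8.png

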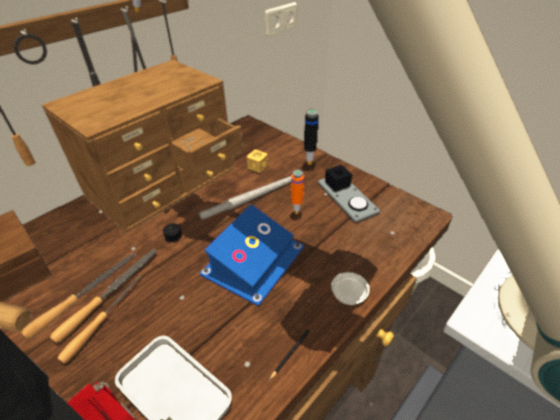

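View pics/wrist8.png

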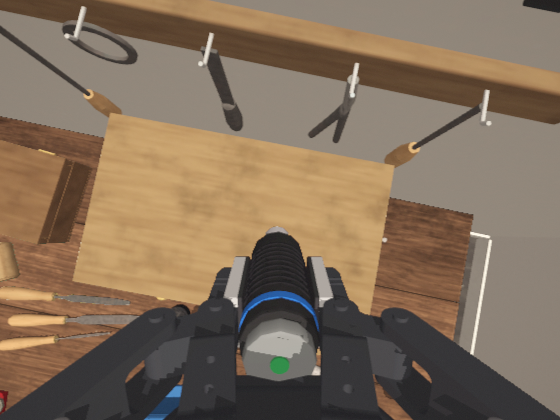

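```bash
cat >> h.py <<'E'
RED=np.array([.5193,.3447,.060])
def plan(off=0.0,tip=None):
    s,Rm=st(); t=TIP if tip is None else tip
    b=np.radians(12.2); n=np.array([-.342*np.cos(b),-.342*np.sin(b),.940])
    P=s["position"]+Rm@t; ax=Rm@PA
    print("tip",(P*1e3).round(1),"probe dir",ax.round(3),"angle off %.1f"%np.degrees(np.arccos(-ax@n)), "err vec",(ax+n).round(3))
    e=P-RED; print("height over face %.1f"%(e@n*1e3),"in-plane",((e-(e@n)*n)*1e3).round(1),"tool delta to off=%g:"%off,(Rm.T@(RED+n*off/1e3-P)*1e3).round(1))
E
python3 - <<'E'
from h import *
I=np.eye(3);z=np.zeros(3)
for v in (226,229,232):
    o,d=wray((277,v),z,I); print(v,o+d*(.0655-o[2])/d[2])
for v in (352,357,362):
    o,d=wray((280,v),z,I); print(v,o+d*(-.0585-o[2])/d[2])
# grasp rel
Rg=R.from_quat([.776,-.63,.022,-.007]).as_matrix(); print(Rg[:,2], Rg.T@np.array([0,0,-1]), Rg.T@(np.array([.5493,-.025,.014])-np.array([.5506,-.025,.0795])))
E
cd pics; python3 -c "
import cv2
a=cv2.imread('wrist8.png')[200:400,200:360];cv2.imwrite('c8.png',cv2.resize(a,None,fx=3.6,fy=3,interpolation=2))"
```

```text
226 [-0.00120507  0.00126272  0.0655    ]
229 [-0.00120623  0.00341169  0.0655    ]
232 [-0.00120738  0.0055734   0.0655    ]
352 [ 0.00013049 -0.00434643 -0.0585    ]
357 [ 0.0001347  -0.00245551 -0.0585    ]
362 [ 0.00013896 -0.00054312 -0.0585    ]
[ 0.04298081 -0.01686259 -0.99893358] [-0.02533391  0.03859909  0.99893358] [-0.00192577  0.00379943  0.06537427]
```

View pics/c8.png

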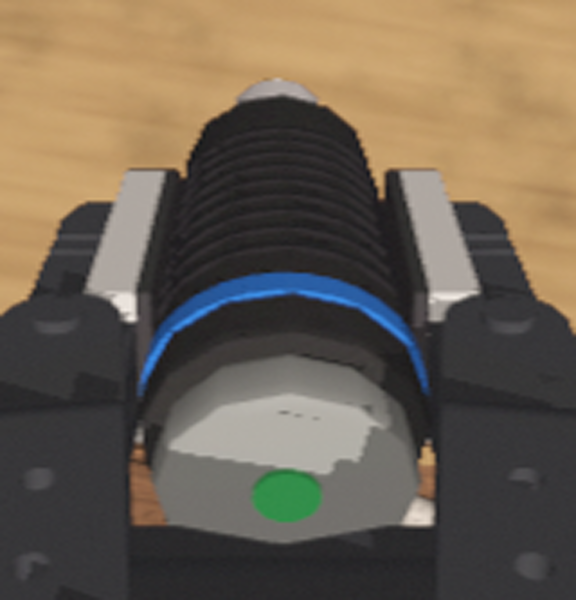

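```bash
cat >> h.py <<'E'
PA=np.array([-.011,.0375,.9992]); TIP=np.array([-.0012,.0047,.0655])
E
python3 -c "
from h import *
plan(200)"
```

```text
t 11.73 pos [889.7 228.1 480.8] xaz -78.2 z [ 0.3608  0.0661 -0.9303] F [-0.5 -0.8 -2. ] M [-0.06  0.29 -0.04] w 26.7 q [0.174 0.707 0.221 0.003 1.838 1.539]
tip [908.8 232.7 418.1] probe dir [ 0.324  0.07  -0.943] angle off nan err vec [-0.01  -0.003 -0.003]
height over face 214.5 in-plane [461.3 -96.5 156.5] tool delta to off=200: [-190.2  458.9    0. ]h.py:33: RuntimeWarning: invalid value encountered in arccos
  print("tip",(P*1e3).round(1),"probe dir",ax.round(3),"angle off %.1f"%np.degrees(np.arccos(-ax@n)), "err vec",(ax+n).round(3))
```

```bash
python3 -m inch '[[-1,-5,12,0,0],[-1,-14,35,0,0],[-1,-14,35,0,0],[-1,-14,35,0,0],[-1,-14,35,0,0],[-1,-14,35,0,0]]'; python3 -c "
from h import *
plan(150)"
```

```text
clock: 12.23
position: [0.7127, 0.2618, 0.4025]
ee_rot: [-0.141, 0.761, -0.622, 0.123]
contact_force: [0.9, 0.7, -1.2]
width: 0.0266
t 12.23 pos [712.7 261.8 402.5] xaz -78.7 z [ 0.3626  0.0624 -0.9298] F [ 0.9  0.7 -1.2] M [-0.04  0.21 -0.01] w 26.6 q [ 0.28   0.321  1.091 -0.041  1.355  1.652]
tip [731.9 266.1 339.9] probe dir [ 0.326  0.066 -0.943] angle off nan err vec [-0.008 -0.006 -0.003]
height over face 197.7 in-plane [278.7 -64.3  94. ] tool delta to off=150: [-119.6  277.8   38.1]h.py:33: RuntimeWarning: invalid value encountered in arccos
  print("tip",(P*1e3).round(1),"probe dir",ax.round(3),"angle off %.1f"%np.degrees(np.arccos(-ax@n)), "err vec",(ax+n).round(3))
```

```bash
python3 -m inch '[[-1,-14,34,5,0],[-1,-14,34,5,0],[-1,-14,34,5,0],[-1,-14,34,5,0],[-1,-14,34,5,0],[-1,-14,34,5,0],[-1,-14,34,5,0],[-1,-10,24,5,0]]'; python3 -W ignore -c "
from h import *
plan(80)"
```

```text
clock: 12.9
position: [0.4471, 0.321, 0.2615]
ee_rot: [-0.142, 0.76, -0.622, 0.121]
contact_force: [0.2, -0.0, -1.7]
width: 0.0267
t 12.90 pos [447.1 321.  261.5] xaz -78.7 z [ 0.3606  0.0652 -0.9304] F [ 0.2 -0.  -1.7] M [-0.03  0.28  0.01] w 26.7 q [ 0.595  0.057  1.769 -0.18   0.977  2.042]
tip [466.2 325.6 198.8] probe dir [ 0.324  0.069 -0.944] angle off nan err vec [-0.01  -0.003 -0.004]
height over face 149.6 in-plane [-3.1 -8.3 -1.8] tool delta to off=80: [-8.4 -3.2 69.5]
```

```bash
python3 -m inch '[[-1,-4,-2,20,0],[-1,-3,-1,20,0],[-1,-1,0,20,0],[-1,0,0,20,0],[-1,0,0,15,0]]'; python3 -W ignore -c "
from h import *
from rig import eyes
for n in('scene','wrist','top'):
  plan(10)
  p=eyes.get_image(n);cv2.imwrite('pics/%s9.png'%n,p['frame'][:,:,::-1])
a=cv2.imread('pics/scene9.png')[190:300,190:310];cv2.imwrite('pics/c9.png',cv2.resize(a,None,fx=5,fy=5,interpolation=2))
"
```

```text
clock: 13.32
position: [0.4722, 0.3377, 0.1719]
ee_rot: [-0.143, 0.763, -0.62, 0.119]
contact_force: [-0.7, 0.0, -1.3]
width: 0.0268
t 13.32 pos [472.2 337.7 171.9] xaz -78.2 z [ 0.3584  0.0713 -0.9309] F [-0.7  0.  -1.3] M [-0.03  0.31 -0.07] w 26.8 q [ 0.589  0.175  1.869 -0.204  0.76   2.078]
tip [491.1 342.6 109.2] probe dir [ 0.322  0.075 -0.944] angle off nan err vec [-0.013  0.003 -0.004]
height over face 55.8 in-plane [-9.5  1.9 -3.3] tool delta to off=10: [ 3.6 -8.4 46.1]
t 13.37 pos [471.5 336.8 169. ] xaz -78.3 z [ 0.3546  0.0686 -0.9325] F [ 0.5 -0.3 -4.3] M [-0.05  0.31 -0.05] w 26.7 q [ 0.588  0.179  1.871 -0.204  0.759  2.078]
tip [490.2 341.6 106.2] probe dir [ 0.318  0.072 -0.945] angle off nan err vec [-0.016 -0.    -0.005]
height over face 53.4 in-plane [-11.2   0.8  -4. ] tool delta to off=10: [  2.7 -10.7  43.6]
t 13.42 pos [471.4 336.7 170.4] xaz -78.3 z [ 0.3549  0.0685 -0.9324] F [-0.9 -0.4 -1.7] M [-0.05  0.28 -0.  ] w 26.3 q [ 0.589  0.177  1.869 -0.204  0.763  2.078]
tip [490.1 341.5 107.6] probe dir [ 0.318  0.072 -0.945] angle off nan err vec [-0.016 -0.    -0.005]
height over face 54.7 in-plane [-10.9   0.7  -3.8] tool delta to off=10: [  2.6 -10.2  45. ]
```

View pics/c9.png

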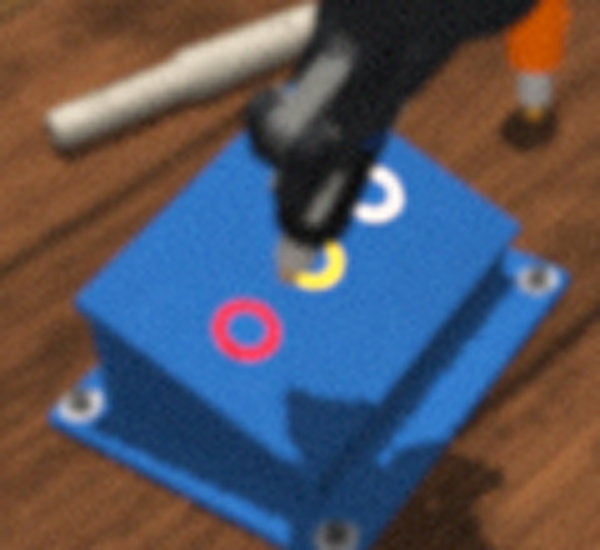

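View pics/wrist9.png

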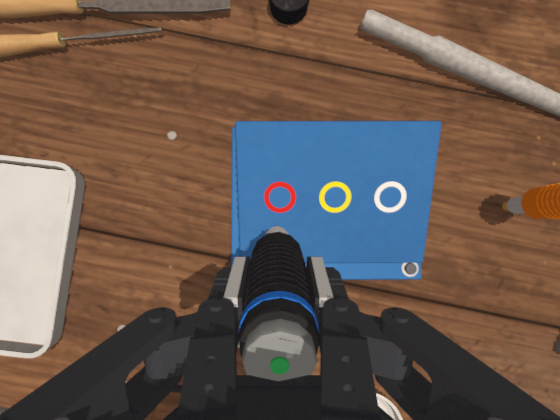

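View pics/top9.png

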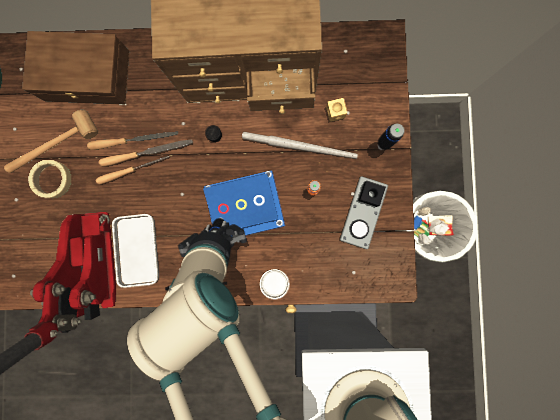

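```bash
python3 -W ignore - <<'E'
from h import *
from rig import manip
s,Rm=st(); 
pos=np.array([.4715,.3368,.1695])  # during exposure
b=np.radians(12.2); n=np.array([-.342*np.cos(b),-.342*np.sin(b),.940])
for nm,uv in(("red",(280,197.5)),("yel",(335,197)),("whi",(390,197))):
    o,d=wray(uv,pos,Rm); P=o+d*(((RED-o)@n)/(d@n)); print(nm,P)
print(proj("scene",[[.4901,.3415,.1076]]),proj("scene",[RED]))
E
```

```text
t 13.47 pos [472.1 337.2 172.1] xaz -78.3 z [ 0.3572  0.07   -0.9314] F [-0.9  0.5 -0.7] M [-0.05  0.19  0.01] w 26.6 q [ 0.589  0.175  1.867 -0.204  0.763  2.078]
red [0.51728843 0.34471512 0.05928582]
yel [0.52689522 0.30065894 0.05931481]
whi [0.53613362 0.2564233  0.05919899]
[[247.80978651 246.5277962 ]] [[238.35262947 256.08376724]]
```

```bash
sed -i 's/RED=.*/RED=np.array([.5185,.3447,.0597])/' h.py; python3 -m inch '[[-1,1,-4,14,0],[-1,1,-3,14,0],[-1,0,-1,10,0],[-1,0,0,1,0]]'; python3 -W ignore -c "
from h import *
from rig import eyes
for n in('scene','wrist'):
  plan(0)
  p=eyes.get_image(n);cv2.imwrite('pics/%s10.png'%n,p['frame'][:,:,::-1])
a=cv2.imread('pics/scene10.png')[190:300,190:310];cv2.imwrite('pics/c10.png',cv2.resize(a,None,fx=5,fy=5,interpolation=2))
a=cv2.imread('pics/wrist10.png')[150:290,190:370];cv2.imwrite('pics/d10.png',cv2.resize(a,None,fx=4,fy=4,interpolation=2))
"
```

```text
clock: 13.8
position: [0.4965, 0.3415, 0.1444]
ee_rot: [-0.147, 0.762, -0.62, 0.12]
contact_force: [0.6, 0.4, -2.0]
width: 0.0264
t 13.80 pos [496.5 341.5 144.4] xaz -78.3 z [ 0.3653  0.0757 -0.9278] F [ 0.6  0.4 -2. ] M [-0.07  0.33 -0.03] w 26.4 q [ 0.568  0.231  1.877 -0.211  0.685  2.073]
tip [515.9 346.8  81.8] probe dir [ 0.329  0.079 -0.941] angle off nan err vec [-0.006  0.007 -0.001]
height over face 21.5 in-plane [4.6 3.6 1.9] tool delta to off=0: [ 2.6  6.3 21.3]
t 13.85 pos [496.6 341.7 145. ] xaz -78.2 z [ 0.3661  0.0762 -0.9275] F [ 0.2  1.4 -0.6] M [-0.03  0.26 -0.05] w 26.5 q [ 0.568  0.23   1.876 -0.211  0.686  2.073]
tip [516.1 347.   82.5] probe dir [ 0.329  0.08  -0.941] angle off nan err vec [-0.005  0.008 -0.001]
height over face 22.1 in-plane [4.9 3.9 2. ] tool delta to off=0: [ 2.7  6.7 21.9]
```

View pics/c10.png

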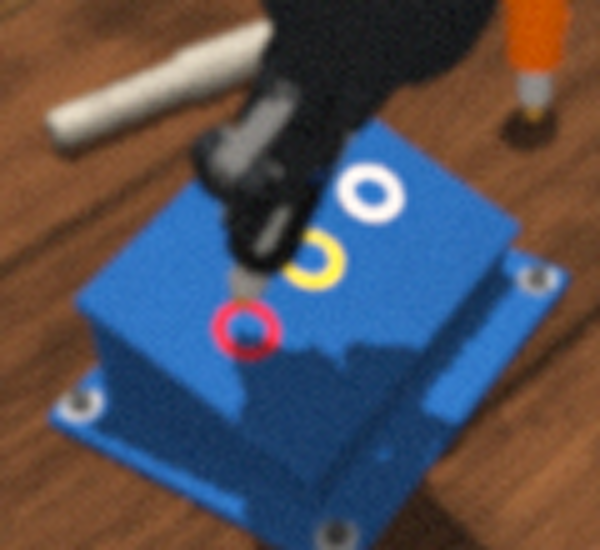

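View pics/d10.png

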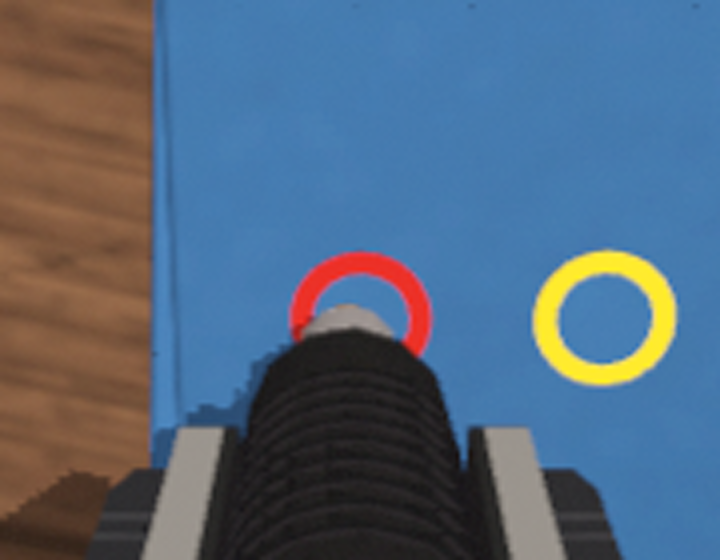

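```bash
python3 -m inch '[[-1,1,2.5,5,0],[-1,1,2.5,4,0],[-1,0.5,1.5,3,0]]'; python3 -W ignore -c "
from h import *
from rig import eyes
for n in('scene','wrist'):
  plan(0)
  p=eyes.get_image(n);cv2.imwrite('pics/%s11.png'%n,p['frame'][:,:,::-1])
a=cv2.imread('pics/scene11.png')[210:280,200:290];a=cv2.resize(a,None,fx=6,fy=6,interpolation=2)
b=cv2.imread('pics/wrist11.png')[150:290,190:320];b=cv2.resize(b,None,fx=3,fy=3,interpolation=2)
o=np.zeros((840,540,3),np.uint8);o[:420]=a;o[420:,:390]=b;cv2.imwrite('pics/c11.png',cv2.resize(o,None,fx=.7,fy=.7))
"
```

```text
clock: 14.15
position: [0.4961, 0.3399, 0.1344]
ee_rot: [-0.151, 0.761, -0.619, 0.121]
contact_force: [0.3, 0.4, -2.9]
width: 0.0266
t 14.15 pos [496.1 339.9 134.4] xaz -78.2 z [ 0.3707  0.0795 -0.9254] F [ 0.3  0.4 -2.9] M [-0.07  0.28 -0.01] w 26.6 q [ 0.565  0.238  1.899 -0.219  0.649  2.081]
tip [515.9 345.4  72. ] probe dir [ 0.334  0.083 -0.939] angle off nan err vec [-0.     0.011  0.001]
height over face 12.4 in-plane [1.5 1.6 0.7] tool delta to off=0: [ 1.2  2.4 12.3]
t 14.20 pos [495.5 339.5 133.5] xaz -78.2 z [ 0.3693  0.0786 -0.926 ] F [ 0.3 -1.1 -1.9] M [-0.11  0.3   0.07] w 26.8 q [ 0.565  0.239  1.901 -0.219  0.649  2.081]
tip [515.2 344.9  71.1] probe dir [ 0.333  0.082 -0.939] angle off nan err vec [-0.002  0.01   0.001]
height over face 11.8 in-plane [0.7 1.  0.3] tool delta to off=0: [ 0.9  1.4 11.8]
```

View pics/c11.png

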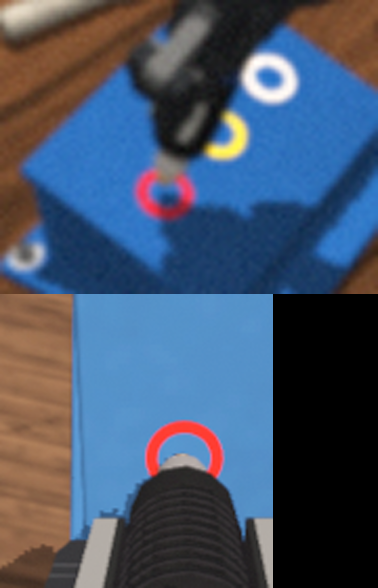

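```bash
python3 -m inch '[[-1,0.4,0.8,4,0],[-1,0,0,4,0],[-1,0,0,2.5,0]]'; python3 -W ignore -c "
from h import *
from rig import eyes
plan(0)
p=eyes.get_image('scene')
plan(0)
a=p['frame'][210:280,200:290,::-1];a=cv2.resize(a,None,fx=6,fy=6,interpolation=2);cv2.imwrite('pics/c12.png',a)"
```

```text
clock: 14.5
position: [0.4991, 0.3401, 0.1238]
ee_rot: [-0.151, 0.761, -0.619, 0.121]
contact_force: [-0.1, -0.3, -2.3]
width: 0.0266
t 14.50 pos [499.1 340.1 123.8] xaz -78.2 z [ 0.3706  0.0796 -0.9254] F [-0.1 -0.3 -2.3] M [-0.11  0.24 -0.03] w 26.6 q [ 0.562  0.254  1.909 -0.225  0.623  2.086]
tip [518.9 345.6  61.4] probe dir [ 0.334  0.083 -0.939] angle off nan err vec [-0.     0.011  0.001]
height over face 1.4 in-plane [0.9 1.  0.4] tool delta to off=0: [0.8 1.2 1.4]
t 14.55 pos [499.  339.9 123.3] xaz -78.2 z [ 0.3698  0.079  -0.9258] F [ 0.8  0.8 -2.2] M [-0.08  0.28 -0.01] w 26.9 q [ 0.562  0.255  1.909 -0.225  0.623  2.086]
tip [518.7 345.4  60.9] probe dir [ 0.333  0.083 -0.939] angle off nan err vec [-0.001  0.01   0.001]
height over face 1.0 in-plane [0.5 0.8 0.2] tool delta to off=0: [0.6 0.8 1. ]
```

View pics/c12.png

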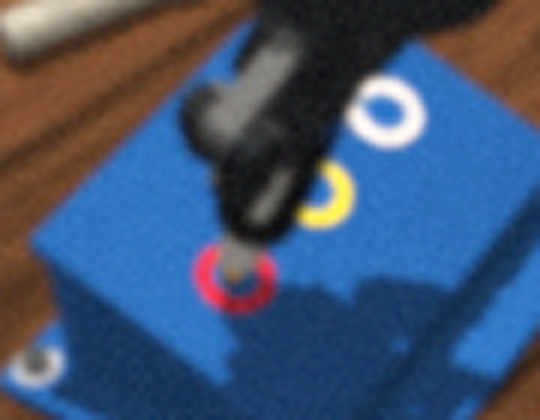

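```bash
python3 -m inch '[[-1,0.4,0.5,3,0],[-1,0,0,2.5,0]]'; python3 -W ignore -c "
from h import *
plan(0)
from rig import eyes
for i in range(4): p=eyes.get_image('scene');plan(0)
"
```

```text
clock: 14.72
position: [0.5012, 0.3404, 0.1183]
ee_rot: [-0.151, 0.761, -0.619, 0.121]
contact_force: [-2.3, 0.6, 2.3]
width: 0.0267
t 14.72 pos [501.2 340.4 118.3] xaz -78.2 z [ 0.3709  0.0801 -0.9252] F [-2.3  0.6  2.3] M [-0.1   0.51  0.01] w 26.7 q [ 0.56   0.263  1.913 -0.227  0.609  2.088]
tip [521.  346.   55.9] probe dir [ 0.334  0.084 -0.939] angle off nan err vec [0.    0.011 0.001]
height over face -4.5 in-plane [1.  0.9 0.4] tool delta to off=0: [ 0.7  1.1 -4.5]
t 14.77 pos [501.1 340.4 118. ] xaz -78.2 z [ 0.3704  0.0799 -0.9254] F [-2.5  0.8  3.1] M [0.04 0.33 0.04] w 26.7 q [ 0.56   0.263  1.914 -0.227  0.609  2.089]
tip [520.9 345.9  55.6] probe dir [ 0.334  0.084 -0.939] angle off nan err vec [-0.     0.011  0.001]
height over face -4.8 in-plane [0.8 0.9 0.4] tool delta to off=0: [ 0.7  0.9 -4.8]
t 14.82 pos [501.2 340.4 118.2] xaz -78.2 z [ 0.3706  0.0799 -0.9254] F [-2.5 -0.6  2. ] M [-0.04  0.45  0.1 ] w 26.7 q [ 0.56   0.263  1.913 -0.227  0.61   2.088]
tip [520.9 345.9  55.9] probe dir [ 0.334  0.084 -0.939] angle off nan err vec [-0.     0.011  0.001]
height over face -4.5 in-plane [0.9 0.9 0.4] tool delta to off=0: [ 0.7  1.  -4.6]
t 14.87 pos [501.1 340.4 118.5] xaz -78.2 z [ 0.3707  0.08   -0.9253] F [-2.3  0.2  2.6] M [-0.04  0.51  0.02] w 26.7 q [ 0.56   0.262  1.913 -0.227  0.61   2.088]
tip [520.9 345.9  56.1] probe dir [ 0.334  0.084 -0.939] angle off nan err vec [-0.     0.011  0.001]
height over face -4.3 in-plane [1.  0.9 0.4] tool delta to off=0: [ 0.7  1.  -4.3]
t 14.92 pos [501.1 340.4 118.6] xaz -78.2 z [ 0.3708  0.08   -0.9252] F [-1.9  0.4  3.2] M [-0.06  0.46  0.05] w 26.6 q [ 0.56   0.262  1.913 -0.227  0.61   2.088]
tip [520.9 345.9  56.2] probe dir [ 0.334  0.084 -0.939] angle off nan err vec [0.    0.011 0.001]
height over face -4.2 in-plane [1.  0.9 0.4] tool delta to off=0: [ 0.7  1.1 -4.2]
```

```bash
python3 -W ignore -c "
from h import *
from rig import eyes,manip
F=[]
for i in range(16):
  p=eyes.get_image('wrist' if i==14 else 'top' if i==15 else 'scene');F.append(manip.get_state()['contact_force'])
  if i==13:a=p['frame'][210:280,200:290,::-1];a=cv2.resize(a,None,fx=6,fy=6,interpolation=2)
  if i==14:b=p['frame'][150:290,190:320,::-1];b=cv2.resize(b,None,fx=3,fy=3,interpolation=2)
o=np.zeros((840,540,3),np.uint8);o[:420]=a;o[420:,:390]=b;cv2.imwrite('pics/c13.png',cv2.resize(o,None,fx=.7,fy=.7))
cv2.imwrite('pics/top13.png',p['frame'][:,:,::-1])
F=np.mean(F,0);print(F,(F+[0,0,1.6])@[-.334,-.072,.94]);plan(0)
"
```

```text
[-2.38771062  0.07437882  2.48241015] 4.629605616172796
t 15.72 pos [501.1 340.4 118.3] xaz -78.2 z [ 0.3707  0.08   -0.9253] F [-2.2  0.6  2.9] M [0.12 0.42 0.09] w 26.9 q [ 0.56   0.263  1.914 -0.227  0.61   2.088]
tip [520.9 345.9  55.9] probe dir [ 0.334  0.084 -0.939] angle off nan err vec [-0.     0.011  0.001]
height over face -4.4 in-plane [0.9 0.9 0.4] tool delta to off=0: [ 0.7  1.  -4.5]
```

View pics/c13.png

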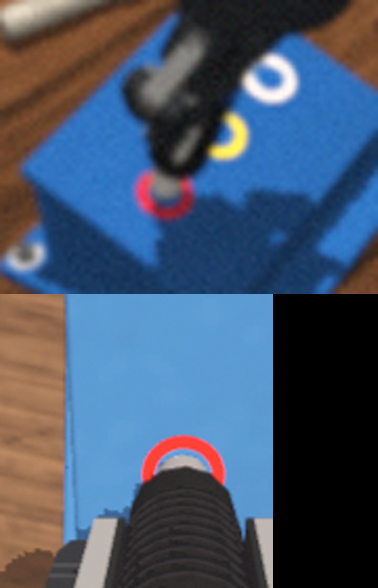

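View pics/top13.png

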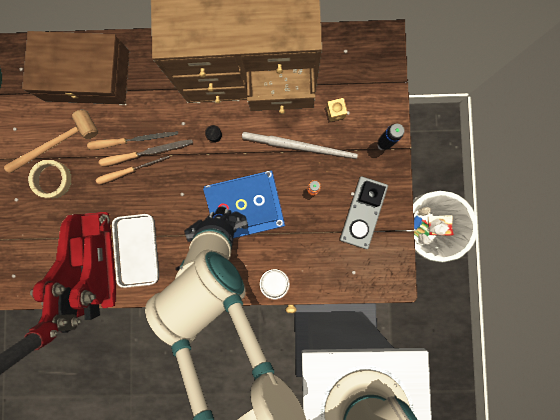

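```bash
python3 -c "
from rig import manip
print(manip.sign_off())"
```

```text
the job is handed in; nothing more can be done
None
```

The job is handed in at about 15.7 s of robot time, with the probe still held and pressed in the red ring.

- **Probe:** I took the small black one from the stand's socket and left the orange and the tall black ones alone.
- **Zeroing:** I pressed it on the steel disc for about 1.4 s with 3–4.5 N. The probe stood about upright. The tip sat about 3 mm off the disc's centre but well on it.
- **Tilting:** The moves only turn about the tool's z axis. I tilted the tool by commanding beyond the arm's reach, high above the cabinet. During this the elbow joint ran close to its 0.22 lower limit; the lowest reading was about 0.220, and none was below the limit.
- **Final checks on the ring:**
  - The mean force along the face normal was about 4.6 N, which means the foot is 4–5 mm in, against 4 mm for half way.
  - The probe axis was within about 1° of the face normal.
  - The tip was about 1–1.5 mm from the ring's centre in both the wrist view and the pose estimate. The overhead and wrist estimates of the ring's position had differed by about 2 mm, and I used a value between them.
- **Other objects:** The tin and the dish appear unmoved in the last overhead picture. The arm hides the pencil there, but it had not moved in the earlier pictures.

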